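# Set and clamp the leg of a gourd display stand, and keep hold

### The arm

A 6-joint arm with a two-finger parallel gripper is mounted at the origin on the work surface. World frame = base frame: x ahead of the robot, y to its left, z up, the work surface at z = 0. Lengths are in m, angles in rad, forces in N, time in s.
With the tool pointing down it reaches from about 0.325 to 0.775 m from the base axis. Payload 5.5 kg.
Tool frame: the origin (TCP) lies on the centre line of the jaws, within the pads' length; the fingertips stand 22 mm ahead of it and the grasp point (between the pads) lies 3 mm ahead of it; z points along the fingers, y is the direction in which the jaws open and shut (so a half turn about z gives the same grasp; the last joint's range is limited). The gripper opens to 85 mm and grips with 20 to 120 N. Pads are 22 mm wide; open, the fingers measure 114 mm over their backs; the gripper's body (76 mm by 85 mm) begins 54 mm behind the grasp point. The pads swing forward as they close: fully open they stand 13 mm farther back than shut.
Start: joints at [-1.359, 0.091, 1.231, -0, 1.82, -0.057], TCP at [0.159, -0.578, 0.253] pointing down, gripper open.
Joint ranges: [-2.87, 2.87], [-0.86, 2.18], [0.17, 2.46], [-1.51, 4.65], [0.06, 2.69], [-2.65, 2.65]. Speed limits (rad/s): [2.57, 2.57, 3.01, 3.14, 3.14, 3.14].

### API

Orientations are given as a 3x3 rotation matrix whose columns are the frame's x, y, z axes.
In Python, from cell import env gives the robot as it stands.
- The arm moves only by the tool drive_tool, never from a script. Its argument "rows" is text: rows parted by semicolons, each of 7 numbers parted by spaces: the turn, a rotation vector about the tool's x, y, z in rad, then the shift along the tool's x, y, z in m, then the closure, from 0 (fully open) to 1 (shut). A call has 1 to 5 rows; each row shifts and turns the pose as measured when the row begins, along the tool's axes as they then stand; what a row does not reach is not made up. A row lasts 1/12 s, in which the tool goes at most 41.7 mm and 7.16 degrees, less where a joint would pass 70% of its speed; a pose out of reach is approached as far as the arm can. A call is refused whole if a number of a shift passes 0.0417 or a number of a turn 0.125, either way. A call with a gripper value outside its range is refused whole. The fingers move at their own pace and stop on an object; the grip force is fixed at half the most. Time passes only in rows, so rows that do not move let the fingers close. It gives the time, the measured TCP pose, the force and the opening at its end, in the units of the state.
- env.observe(): the state, without advancing time (a new reading comes with each control period).
- env.get_image(name): name is "side" or "top"; returns the picture (480x640x3 uint8, blue, green, red); there is no depth.
- env.get_calibration(name): a dict with "intrinsics" (3x3 intrinsics, pixels), "distortion" ([k1, k2, p1, p2, k3] as OpenCV has them; the pictures are not rectified), "R" (3x3) and "t" (3): a world point X has camera coordinates R X + t. Camera axes: x right, y down, z forward; pixel columns grow to the right and rows downward; lengths in m; the calibration is good to about 2 mm. A picture is of the moment at which its call begins. get_calibration takes no time and is no camera call.
- env.sign_off(): hands the job in, once; it reports no verdict.
Trained networks look in the newest picture that a camera, given by its name, has taken for a name from the list of things; names that differ only in an ending like _2 or _b are one class to them, and where a whole thing is asked for, a point or a joint stands for the part that bears it (a point fixed in the world has none). Each returns a list of dicts, best first, with "conf" (0 to 1); they miss things now and then, are a little off and sometimes report something else, mostly with a low value. They report only what shows in the picture. A call takes as long as a camera call. They do not tell look-alikes from the thing itself.
- env.look_for(name, camera): "bbox" ([left, top, right, bottom] in pixels, round what is visible of it).
- env.silhouettes(name, camera): "region" (480x640 bool, what is visible of it) and "bbox" ([left, top, right, bottom] in pixels, round what is visible of it).
- env.pinpoint(name, camera): "point" ([column, row] in pixels: a listed point, or the origin of a listed thing).
The state is a dict: "time_s": time; "qpos": joint angles; "qd": joint speeds; "joint_efforts": joint torques, N m; "eef_pos": TCP position; "eef_rot": TCP orientation; "force": force on the tool from outside, world axes, zero at the start; "torque": the same for the moment, N m; "opening": finger opening in m.
Only numpy, scipy, OpenCV 4.12 (cv2) and the standard library are available. Lean on these libraries where they do the work, as an engineer would, in place of code of your own. Each camera call takes 0.05 s, during which the arm holds its last target.

### The job

A folded three-legged display stand lies on the bench with its sprung middle leg drawn in. Take the leg by the upright plate on its collar with the open cam lever between the jaws too, slide the leg out until its pointer is level with the mark on the stand, and only then squeeze the lever fully shut towards the plate, keeping the pointer on the mark as the lever goes over. Nothing latches, so finish while still holding: leg on the mark, lever squeezed shut, plate and lever both in the grip, and the gourds and other things around left undisturbed.

Things in the scene. Friction and masses are not known exactly. Their poses are not given: they have to be found in the camera images.
- stand: The folded stand, fixed to the bench: aluminium channel 44 mm wide, 240 mm long, 34 mm high between two other round legs (at x = +-72 mm, up to 25 mm high), with a black hub, 40 mm high, across its y = -137 mm end. Origin on the bench under the channel's middle; the middle leg slides out along the stand's +y axis. x is level across the channel, z is up.
- leg (a joint): How far the middle leg is slid out, m: 0 drawn in (start), 0.12 fully out. It moves along the stand's +y. A spring draws it back in with about 4 N at 0 and 5.5 N at 0.12, so it returns if let go. It carries the collar, pointer, plate and lever.
- lever (a joint): Angle of the cam lever, rad: 0 open (start), 0.55 fully shut against its end stop. It is hinged on the leg's collar about the x axis, 52 mm above the bench, 8 mm to the +y side of the pointer. Open it leans 0.55 rad towards +y, shut it stands upright. A spring swings it open again; shutting takes about 2 N at the tip at first and 5 N at the end.
- pointer (a point): Middle of the two little steel pointers, one on each side of the leg's black collar, 43 mm above the bench; moves with the leg. Axes as the stand's. The collar is 58 mm in x, spans y -23 to +27 mm from the pointer, and its top is 46 mm above the bench.
- mark_line (a point): Middle of the length mark: a white clip straddling the channel with a 3 mm wide dark raised line on either side (x 25 to 50 mm each way), 32 mm above the bench. Axes as the stand's. The leg is at the mark when the pointer has the same y as this point, in the stand's frame. Start distance 45 to 95 mm in +y.
- grip (a point): Where to take plate and lever together: 86 mm above the bench, 1 mm to +y of the pointer, midway between their outer faces when the lever is shut; moves with the leg. Axes as the stand's. At this height the plate's outer face is at y = -13 mm and the lever's outer face at +36 mm when open (overall 49 mm), +13 mm when shut (overall 26 mm), all from this point.
- plate (a point): Upright steel plate fixed on the leg's collar, 30 mm (x) by 8 mm (y), from 45 to 100 mm above the bench, its outer face 12 mm to -y of the pointer. Push on that face to slide the leg out. Jaws that close evenly push it to +y by half of what they close, unless the hand moves back meanwhile (small steps). This point: on that face, 86 mm up.
- lever_bar (a point): Round bar at the free end of the cam lever: 12 mm diameter, 30 mm long in x, 44 mm from the hinge; its axis is 89 mm above the bench when open, 96 mm when shut. This point: the middle of the bar.
- gourd_a: Bystander: brown gourd, 92 mm across, 106 mm high. Leave alone. Origin under its middle.
- gourd_b: Bystander: dark gourd, 74 mm across, 96 mm high. Leave alone. Origin under its middle.
- dish: Bystander: wooden bowl, 90 mm across, 35 mm high. Leave alone. Origin under its middle.
- cork_ring: Bystander: cork ring, 90 mm across, 20 mm high. Leave alone. Origin under its middle.
- brush: Bystander: brush lying on the bench. Leave alone.
- jar: Bystander: small jar, 52 mm across, 70 mm high. Leave alone. Origin under its middle.
- carton: Bystander: cardboard carton 80 x 100 x 50 mm. Leave alone. Origin under its middle.
Things that resemble listed ones, but are neither listed nor needed, are in the scene too. Of the things like the part that bears mark_line, leave any that is blue or red; of the rest the smaller one is meant.

How it is judged:
By the outcome, as a careful person would: the job done as asked, in the order asked, and still so for the second after the job is handed in, while the arm keeps its last pose, push and grip.
It also fails if it takes over 48 s, if anything falls off the work surface, if the arm or the gripper's body presses on something with over 40 N, if the wrist force passes 120 N, or if a joint passes its speed limit or range.

## Working session

There is one attempt and no reset: what is moved stays moved. The work goes in short steps, Python scripts to look and compute and a tool call to move; the robot and the scene stay as the last step left them, time stands still between calls to the robot, and variables do not carry over. Pictures are saved under pics/ and viewed, and the job is handed in when it is done.

Besides the shell and the picture viewer there is one more tool, called after ">>>" as name(argument=value, ...), one argument or row to a line, values as JSON. drive_tool: Moves the arm, as the interface text tells. Its arguments: {"type":"object","properties":{"rows":{"type":"string"}},"required":["rows"]}

```bash
mkdir -p pics; python3 - <<'E'
from cell import env
import cv2
for n in ("side","top"):
    im=env.get_image(n); cv2.imwrite(f"pics/{n}0.png",im)
    c=env.get_calibration(n); print(n,c)
s=env.observe(); print(s)
for n in ("side","top"):
    for k in ("pointer","mark_line","plate","lever_bar","grip","stand"):
        print(n,k,[(p["point"],round(p["conf"],2)) for p in env.pinpoint(k,n)][:4])
E
```

```text
side {'intrinsics': array([[546.83937271,   0.        , 314.14303748],
       [  0.        , 546.83937271, 235.85736151],
       [  0.        ,   0.        ,   1.        ]]), 'distortion': array([-0.02413326,  0.        ,  0.        ,  0.        ,  0.        ]), 'R': array([[-0.76576689, -0.64301278,  0.01164594],
       [-0.43313239,  0.50226441, -0.74841619],
       [ 0.47539184, -0.57815657, -0.66312712]]), 't': array([0.38615823, 0.33242656, 0.84673251])}
top {'intrinsics': array([[462.97432952,   0.        , 317.82024767],
       [  0.        , 462.97432952, 245.3662658 ],
       [  0.        ,   0.        ,   1.        ]]), 'distortion': array([-0.04230436,  0.        ,  0.        ,  0.        ,  0.        ]), 'R': array([[ 0.00511524, -0.99997936,  0.00388784],
       [-0.97350653, -0.00586854, -0.2285839 ],
       [ 0.228602  , -0.00261557, -0.97351645]]), 't': array([-0.05065426,  0.57544957,  0.97042385])}
{'time_s': 0.1, 'qpos': array([-1.35871016e+00,  9.18005353e-02,  1.23177351e+00, -4.32988238e-05,
        1.81980791e+00, -5.66901553e-02]), 'qd': array([-7.76723791e-04
[... 538 characters left out ...]
, 'torque': array([-0.027401  ,  0.07168126, -0.0031778 ]), 'opening': 0.08510454822180182}
side pointer [([312.2, 254.1], 0.64)]
side mark_line [([290.7, 273.6], 0.85), ([348.1, 188.6], 0.82), ([236.1, 405.1], 0.8), ([122.4, 313.5], 0.59)]
side plate [([319.4, 236.4], 0.67)]
side lever_bar [([301.3, 243.8], 0.75)]
side grip [([312.3, 240.7], 0.77)]
side stand [([293.0, 284.2], 0.81)]
top pointer [([319.6, 260.8], 0.96), ([314.9, 253.7], 0.66)]
top mark_line [([411.2, 225.5], 0.9), ([171.3, 193.3], 0.81), ([172.2, 307.4], 0.71), ([287.7, 257.5], 0.55)]
top plate [([325.3, 255.1], 0.93)]
top lever_bar [([306.1, 251.7], 0.58)]
top grip [([316.3, 252.8], 0.8)]
top stand [([296.1, 261.4], 0.86)]
```

View pics/side0.png

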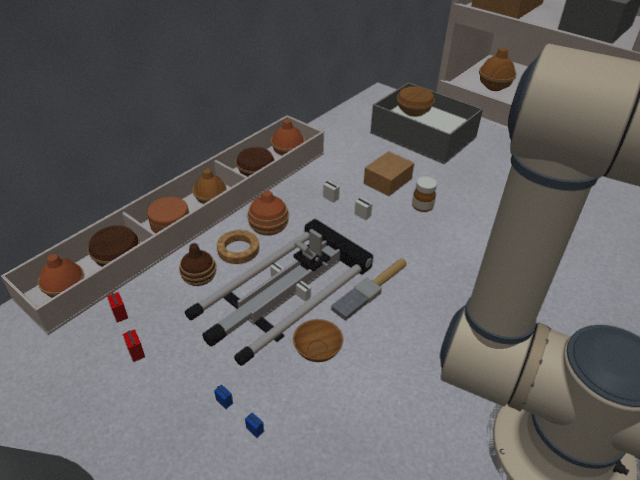

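View pics/top0.png

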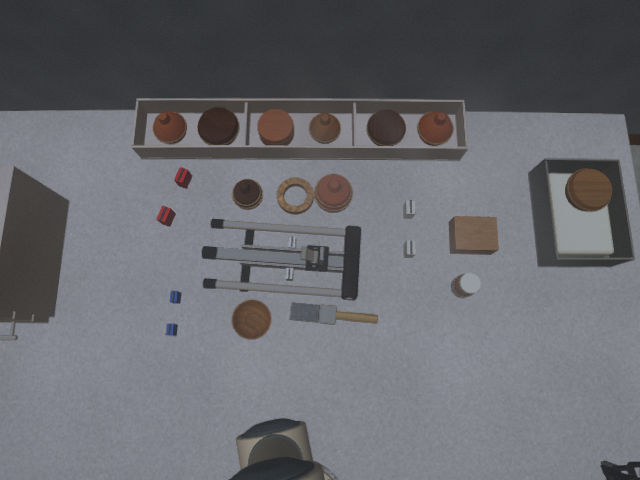

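```bash
python3 - <<'E'
import cv2
for n,(x0,y0,x1,y1) in {"side":(200,170,400,320),"top":(220,190,400,325)}.items():
    im=cv2.imread(f"pics/{n}0.png")[y0:y1,x0:x1]
    cv2.imwrite(f"pics/{n}0z.png",cv2.resize(im,None,fx=4,fy=4,interpolation=cv2.INTER_CUBIC))
E
```

```text
(no output)
```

View pics/side0z.png

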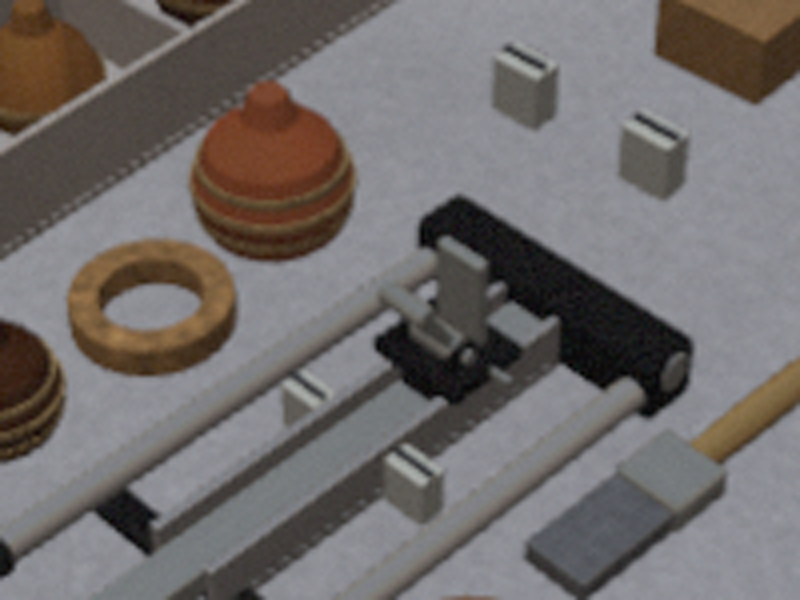

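View pics/top0z.png

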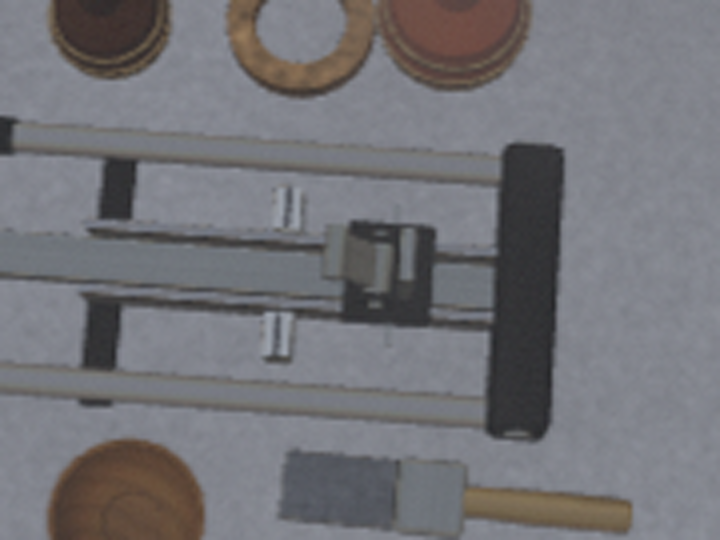

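The pictures show the stand with its channel along world y, the hub at top ~(352,262), and the collar at top ~(317,258). The white clip straddling the channel has its dark lines at top ~(292,242) and (289,274). The other white pair at (410,207/248) sits beyond the hub on the −y side, so it's a decoy, as are the red and blue ones. Next I fit the poses.

```bash
cat > h.py <<'E'
from cell import env
import cv2, numpy as np
from scipy.optimize import least_squares
C={n:env.get_calibration(n) for n in("side","top")}
def proj(X,n):
    c=C[n]; return cv2.projectPoints(np.atleast_2d(np.asarray(X,float)),cv2.Rodrigues(c["R"])[0],c["t"],c["intrinsics"],c["distortion"])[0][:,0]
def onz(uv,n,z):
    c=C[n]; u=cv2.undistortPoints(np.array([[uv]],float),c["intrinsics"],c["distortion"])[0,0]
    d=c["R"].T@np.array([u[0],u[1],1]); o=-c["R"].T@c["t"]; return o+d*(z-o[2])/d[2]
E
python3 - <<'E'
from h import *
for nm,z,t,s in [("markU",.032,(292.2,241.7),(277,267.5)),("markL",.032,(289.5,273.7),(303.7,285.5)),("pointer",.043,(319.25,243),None),("pointerL",.043,(317.5,273.3),(325,263)),
 ("plate",.086,(325.3,255.1),(319.4,236.4)),("bar",.089,(306.1,251.7),(301.3,243.8)),("grip",.086,(316.3,252.8),(312.3,240.7)),("pointerN",.043,(319.6,260.8),(312.2,254.1)),
 ("legtipU",.0125,(217,224),(194,312)),("legtipM",.02,(209,253),(212,334)),("legtipL",.0125,(209,284),(244,356)),
 ("hubU",.04,(353,228),(312,223)),("hubL",.04,(349,296),(367,258)),
 ("decU",.032,(410.5,206),(331,184)),("decL",.032,(410,247),(363.5,202))]:
    print(nm,onz(t,"top",z).round(4), onz(s,"side",z).round(4) if s else "")
E
```

```text
markU [0.5923 0.012  0.032 ] [0.5868 0.0179 0.032 ]
markL [0.517  0.0168 0.032 ] [0.514  0.0204 0.032 ]
pointer [ 0.5869 -0.0508  0.043 ] 
pointerL [ 0.5164 -0.0471  0.043 ] [ 0.5152 -0.0458  0.043 ]
plate [ 0.5494 -0.0639  0.086 ] [ 0.5442 -0.0622  0.086 ]
bar [ 0.5561 -0.0219  0.089 ] [ 0.555  -0.0199  0.089 ]
grip [ 0.5545 -0.0442  0.086 ] [ 0.5467 -0.0433  0.086 ]
pointerN [ 0.5453 -0.0517  0.043 ] [ 0.5511 -0.0489  0.043 ]
legtipU [0.6395 0.1936 0.0125] [0.6383 0.1932 0.0125]
legtipM [0.5668 0.2068 0.02  ] [0.5685 0.2098 0.02  ]
legtipL [0.4949 0.2043 0.0125] [0.4948 0.2026 0.0125]
hubU [ 0.6239 -0.129   0.04  ] [ 0.6167 -0.126   0.04  ]
hubL [ 0.4657 -0.1181  0.04  ] [ 0.4617 -0.1149  0.04  ]
decU [ 0.6811 -0.2668  0.032 ] [ 0.6816 -0.2733  0.032 ]
decL [ 0.5813 -0.2615  0.032 ] [ 0.5814 -0.2677  0.032 ]
```

The clip on the stand has its lines 75 mm apart, as specified, and the decoy's are 100 mm apart. Stand yaw is about −0.07 rad, pointer start about (0.550, −0.050), and the mark is about 65 mm further in +y. I turn the tool first so the jaws open along the stand's y.

>>> drive_tool(
  rows="0 0 0.113 0 0 0 0; 0 0 0.113 0 0 0 0; 0 0 0.113 0 0 0 0; 0 0 0 0 0 0 0",
)

```text
time_s: 1.03
eef_pos: [0.1593, -0.5785, 0.2535]
eef_rot: [[0.996, -0.084, 0.0], [-0.084, -0.996, -0.0], [0.0, 0.0, -1.0]]
force: [0.6, -0.7, -0.7]
opening: 0.0856
```

```bash
cat >> h.py <<'E'
yaw=-0.07
ex=np.array([np.cos(yaw),np.sin(yaw),0]); ey=np.array([-np.sin(yaw),np.cos(yaw),0])
P0=np.array([.5505,-.0495,0])
def togo(dy,z,dx=0):
    s=env.observe(); R=s["eef_rot"]; T=P0+ex*dx+ey*dy; T[2]=z
    Rt=np.column_stack([ex,-ey,[0,0,-1]])
    print("shift",(R.T@(T-s["eef_pos"])).round(4),"turn",cv2.Rodrigues(R.T@Rt)[0].ravel().round(4),"open",round(s["opening"],4),"F",s["force"].round(1),"t",s["time_s"])
    d=s["eef_pos"]-P0; print("tcp in stand rel P0",round(d@ex,4),round(d@ey,4),round(d[2],4))
E
python3 -c "
from h import *
togo(.0125,.16)"
```

```text
shift [ 0.3449 -0.5727  0.0933] turn [ 0.0003 -0.0001 -0.0145] open 0.0856 F [ 0.6 -0.7 -0.7] t 1.0333
tcp in stand rel P0 -0.3532 -0.5551 0.2535
```

>>> drive_tool(
  rows="0 0 -0.0145 0.02 -0.033 0; 0 0 0 0.02 -0.033 0 0",
)

```text
schema error: expected 7 numbers
```

>>> drive_tool(
  rows="0 0 -0.0145 0.02 -0.033 0 0; 0 0 0 0.02 -0.033 0 0; 0 0 0 0.02 -0.033 0 0; 0 0 0 0.02 -0.033 0 0; 0 0 0 0.02 -0.033 0 0",
)

```text
time_s: 1.45
eef_pos: [0.2688, -0.4203, 0.2491]
eef_rot: [[0.998, -0.063, -0.003], [-0.063, -0.998, 0.003], [-0.003, -0.003, -1.0]]
force: [0.2, -0.9, -1.0]
opening: 0.0854
```

>>> drive_tool(
  rows="0 0 0 0.02 -0.033 0 0; 0 0 0 0.02 -0.033 0 0; 0 0 0 0.02 -0.033 0 0; 0 0 0 0.02 -0.033 0 0; 0 0 0 0.02 -0.033 0 0",
)

```text
time_s: 1.87
eef_pos: [0.3809, -0.2527, 0.2501]
eef_rot: [[0.999, -0.045, -0.001], [-0.045, -0.999, 0.001], [-0.001, -0.001, -1.0]]
force: [0.7, -1.1, 0.5]
opening: 0.0855
```

```bash
python3 -c "
from h import *
togo(.0125,.16)"
```

```text
shift [ 0.1606 -0.2231  0.0902] turn [-0.0009  0.0006  0.0248] open 0.0855 F [ 0.7 -1.1  0.5] t 1.8667
tcp in stand rel P0 -0.155 -0.2146 0.2501
```

>>> drive_tool(
  rows="0 0 0.025 0.025 -0.033 0 0; 0 0 0 0.025 -0.033 0 0; 0 0 0 0.025 -0.033 0 0; 0 0 0 0.025 -0.033 0 0; 0 0 0 0.025 -0.033 0 0",
)

```text
time_s: 2.28
eef_pos: [0.5139, -0.0919, 0.2525]
eef_rot: [[0.999, -0.052, 0.005], [-0.052, -0.999, -0.002], [0.005, 0.002, -1.0]]
force: [0.6, -2.1, -0.4]
opening: 0.0854
```

>>> drive_tool(
  rows="0 0 0 0.015 -0.02 0.02 0; 0 0 0 0 0 0.02 0; 0 0 0 0 0 0 0",
)

```text
time_s: 2.53
eef_pos: [0.5352, -0.064, 0.2123]
eef_rot: [[1.0, -0.03, 0.009], [-0.03, -1.0, 0.0], [0.009, -0.0, -1.0]]
force: [-0.4, -0.4, -0.8]
opening: 0.0856
```

```bash
python3 -c "
from h import *
togo(.0125,.16)
for n in ('side','top'):
    im=env.get_image(n); cv2.imwrite(f'pics/{n}1.png',im)
"
```

```text
shift [ 0.0149 -0.0274  0.0524] turn [-0.0005 -0.009   0.04  ] open 0.0856 F [-0.4 -0.4 -0.8] t 2.5333
tcp in stand rel P0 -0.0142 -0.0156 0.2123
```

View pics/side1.png

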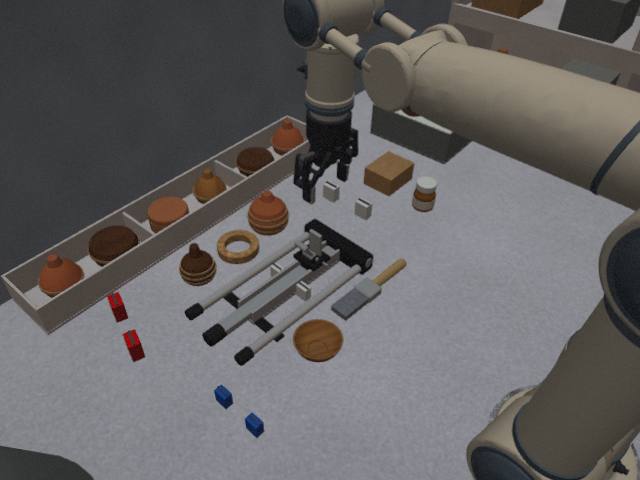

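View pics/top1.png

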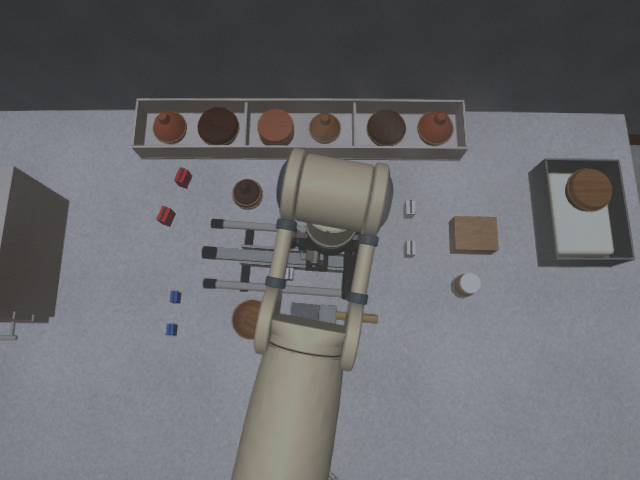

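The side view shows the gripper above the stand with fingertips at about (309,195) and (345,178), clear of everything. From above, the arm hides the collar. I align before descending.

>>> drive_tool(
  rows="0 -0.009 0.04 0.015 -0.027 0.02 0; 0 0 0 0 0 0.015 0; 0 0 0 0 0 0 0",
)

```text
time_s: 2.88
eef_pos: [0.5529, -0.0415, 0.1864]
eef_rot: [[0.997, -0.076, 0.012], [-0.076, -0.997, -0.003], [0.013, 0.002, -1.0]]
force: [-0.4, 0.4, -1.2]
opening: 0.0853
```

```bash
python3 -c "
from h import *
togo(.0125,.09)
"
```

```text
shift [-0.0031 -0.0045  0.0964] turn [ 0.0017 -0.0125 -0.0058] open 0.0853 F [-0.4  0.4 -1.2] t 2.8833
tcp in stand rel P0 0.0018 0.0081 0.1864
```

>>> drive_tool(
  rows="0 -0.0125 -0.006 -0.002 -0.005 0.02 0; 0 0 0 0 0 0.02 0; 0 0 0 0 0 0 0",
)

```text
time_s: 3.13
eef_pos: [0.5522, -0.0396, 0.1514]
eef_rot: [[0.998, -0.07, 0.007], [-0.07, -0.998, -0.003], [0.007, 0.003, -1.0]]
force: [-0.5, -0.8, -1.2]
opening: 0.0855
```

```bash
python3 -c "
from h import *
togo(.0125,.09)
im=env.get_image('side'); cv2.imwrite('pics/side2.png',cv2.resize(im[150:300,200:400],None,fx=4,fy=4,interpolation=2))
"
```

```text
shift [-0.0014 -0.0026  0.0614] turn [ 0.0026 -0.007   0.0001] open 0.0855 F [-0.5 -0.8 -1.2] t 3.1333
tcp in stand rel P0 0.001 0.01 0.1514
```

View pics/side2.png

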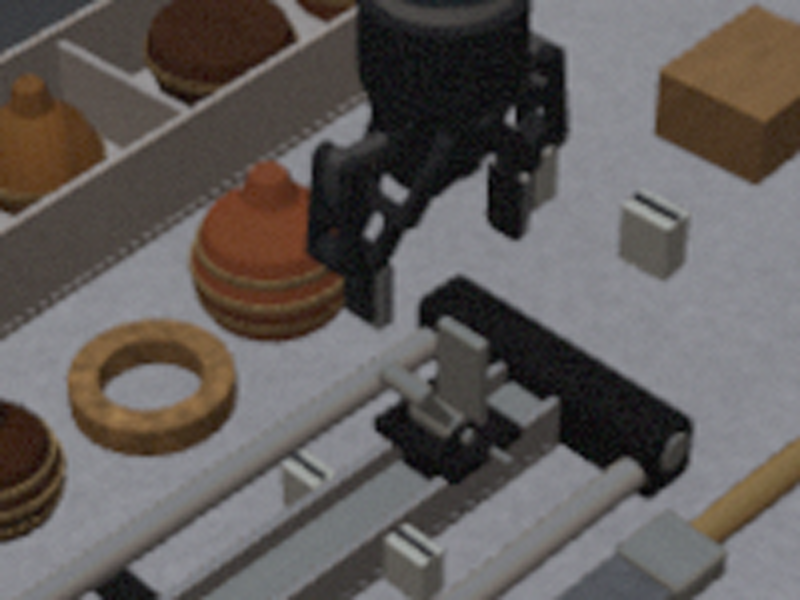

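The zoomed side view shows the jaws straight above the plate and lever, with one finger on each side. I descend now.

>>> drive_tool(
  rows="0 -0.007 0 -0.001 -0.003 0.022 0; 0 0 0 0 0 0.022 0; 0 0 0 0 0 0.01 0; 0 0 0 0 0 0 0",
)

```text
time_s: 3.52
eef_pos: [0.5556, -0.0406, 0.1098]
eef_rot: [[0.997, -0.073, 0.017], [-0.073, -0.997, -0.005], [0.017, 0.004, -1.0]]
force: [-0.4, -0.8, 0.3]
opening: 0.0853
```

```bash
python3 -c "
from h import *
togo(.0125,.09)
im=env.get_image('side'); cv2.imwrite('pics/side3.png',cv2.resize(im[150:300,200:400],None,fx=4,fy=4,interpolation=2))
"
```

```text
shift [-0.0048 -0.0034  0.0197] turn [ 0.0041 -0.0172 -0.0027] open 0.0853 F [-0.4 -0.8  0.3] t 3.5167
tcp in stand rel P0 0.0044 0.0092 0.1098
```

View pics/side3.png

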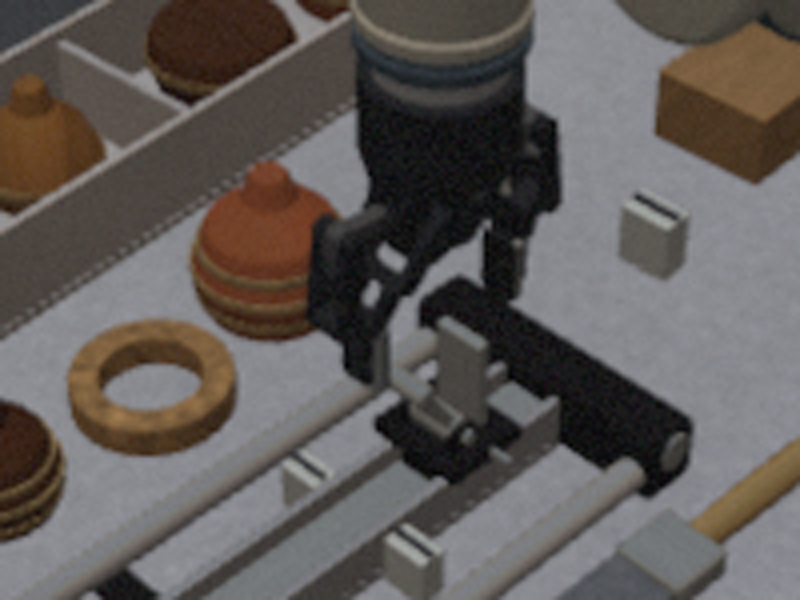

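>>> drive_tool(
  rows="0.004 -0.017 -0.003 -0.005 -0.003 0.015 0; 0 -0.01 0 -0.001 0 0.005 0; 0 0 0 0 0 0 0.15; 0 0 0 0 0 0 0.25",
)

```text
time_s: 3.9
eef_pos: [0.552, -0.0381, 0.095]
eef_rot: [[0.998, -0.07, -0.004], [-0.07, -0.998, -0.0], [-0.004, 0.0, -1.0]]
force: [0.1, -1.1, 1.2]
opening: 0.0647
```

```bash
python3 -c "
from h import *
togo(.0125,.089)
im=env.get_image('side'); cv2.imwrite('pics/side4.png',cv2.resize(im[170:290,230:380],None,fx=5,fy=5,interpolation=2))
"
```

```text
shift [-0.0007 -0.001   0.006 ] turn [ 0.0003  0.0038 -0.0001] open 0.0647 F [ 0.1 -1.1  1.2] t 3.9
tcp in stand rel P0 0.0007 0.0115 0.095
```

View pics/side4.png

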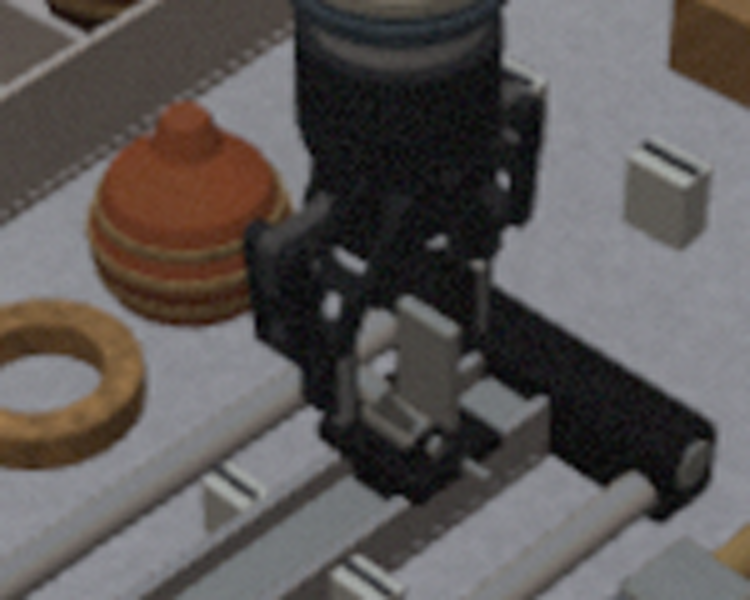

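Plate and open lever are both between the jaws. I lower the last 6 mm, then start pushing on the plate.

>>> drive_tool(
  rows="0 0.004 0 -0.001 0 0.006 0.28; 0 0 0 0 0 0 0.28; 0 0 0 0 -0.005 0 0.28; 0 0 0 0 -0.005 0 0.28; 0 0 0 0 0 0 0.28",
)

```text
time_s: 4.37
eef_pos: [0.5523, -0.0271, 0.0898]
eef_rot: [[0.998, -0.07, 0.003], [-0.07, -0.998, -0.0], [0.003, 0.0, -1.0]]
force: [0.0, 0.9, -0.7]
opening: 0.0614
```

```bash
python3 -c "
from h import *
togo(.0775,.089)
"
```

```text
shift [-0.0003 -0.0551  0.0008] turn [ 0.0002 -0.0028 -0.0003] open 0.0614 F [ 0.   0.9 -0.7] t 4.3667
tcp in stand rel P0 0.0003 0.0224 0.0898
```

>>> drive_tool(
  rows="0 0 0 0 -0.01 0 0.28; 0 0 0 0 -0.01 0 0.28; 0 0 0 0 -0.01 0 0.28; 0 0 0 0 -0.01 0 0.28; 0 0 0 0 0 0 0.28",
)

```text
time_s: 4.78
eef_pos: [0.5549, 0.0084, 0.0894]
eef_rot: [[0.997, -0.074, 0.002], [-0.074, -0.997, -0.015], [0.003, 0.014, -1.0]]
force: [0.3, -3.3, -1.5]
opening: 0.062
```

```bash
python3 -c "
from h import *
togo(.0837,.089)
im=env.get_image('side'); cv2.imwrite('pics/side5.png',cv2.resize(im[190:310,230:380],None,fx=5,fy=5,interpolation=2))
"
```

```text
shift [-0.0004 -0.0257  0.0001] turn [ 0.0144 -0.0027 -0.0043] open 0.062 F [ 0.3 -3.3 -1.5] t 4.7833
tcp in stand rel P0 0.0003 0.058 0.0894
```

View pics/side5.png

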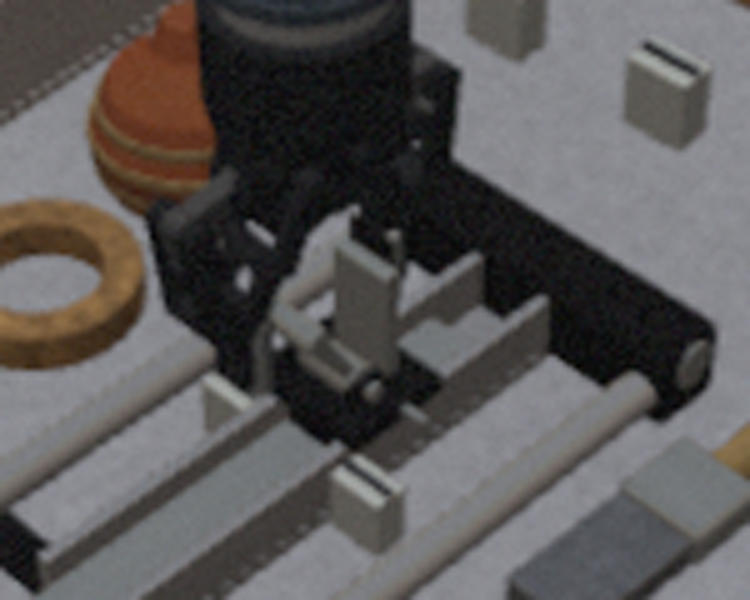

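The leg is following: the near pointer is at about (312,272) in the full picture and the near mark line at about (303,286). The lever is still open. I keep going.

>>> drive_tool(
  rows="0.014 -0.003 -0.004 0 -0.007 0 0.28; 0 0 0 0 -0.006 0 0.28; 0 0 0 0 -0.005 0 0.28; 0 0 0 0 0 0 0.28",
)

```text
time_s: 5.17
eef_pos: [0.5558, 0.0213, 0.0895]
eef_rot: [[0.997, -0.073, -0.002], [-0.073, -0.997, -0.008], [-0.001, 0.008, -1.0]]
force: [-0.9, -2.3, -0.9]
opening: 0.0614
```

```bash
python3 -c "
from h import *
togo(.0837,.089)
im=env.get_image('side'); cv2.imwrite('pics/side6f.png',im)
cv2.imwrite('pics/side6.png',cv2.resize(im[240:310,255:345],None,fx=8,fy=8,interpolation=2))
im=env.get_image('top'); cv2.imwrite('pics/top6.png',cv2.resize(im[220:300,250:350],None,fx=7,fy=7,interpolation=2))
for n in('side','top'):
  for k in('pointer','mark_line','plate','grip'):
    print(n,k,[(p['point'],round(p['conf'],2)) for p in env.pinpoint(k,n)][:4])
"
```

```text
shift [-0.0003 -0.0127  0.0004] turn [ 0.0083  0.0012 -0.0029] open 0.0614 F [-0.9 -2.3 -0.9] t 5.1667
tcp in stand rel P0 0.0003 0.071 0.0895
side pointer [([296.3, 264.8], 0.88), ([384.0, 179.5], 0.63)]
side mark_line [([347.9, 193.5], 0.93), ([239.9, 404.6], 0.92), ([288.9, 272.8], 0.71), ([122.1, 317.0], 0.6)]
side plate [([301.0, 247.9], 0.78)]
side grip [([296.7, 250.2], 0.56)]
top pointer [([299.7, 258.0], 0.69)]
top mark_line [([412.6, 224.7], 0.78), ([172.0, 195.8], 0.78), ([332.8, 200.4], 0.65), ([169.4, 307.6], 0.6)]
top plate [([303.1, 254.1], 0.76)]
top grip [([292.8, 249.8], 0.83)]
```

View pics/side6.png

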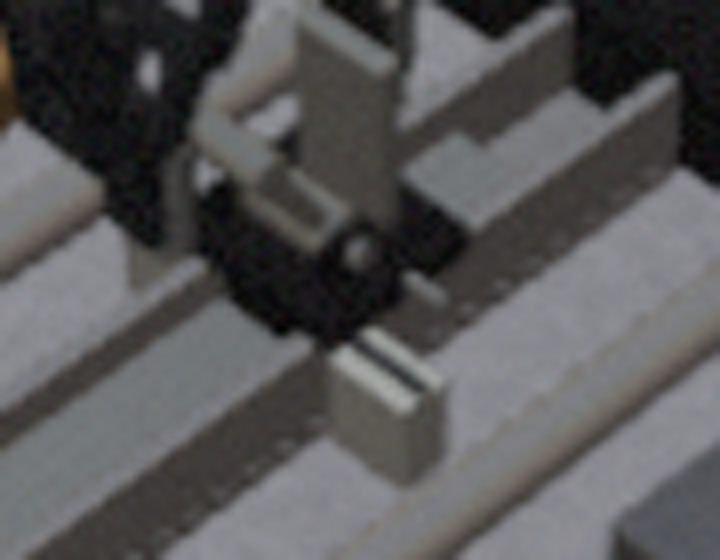

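View pics/top6.png

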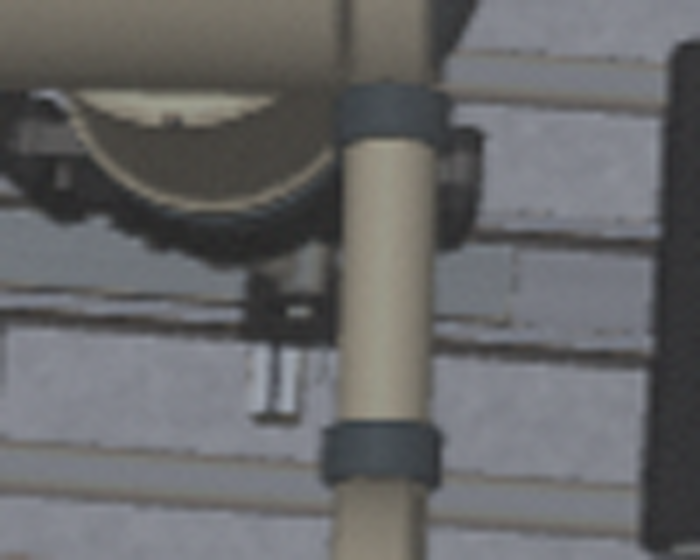

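```bash
cat >> h.py <<'E'
def stand(uv,z,n="side"):
    d=onz(uv,n,z)-P0; return (d[:2]@np.column_stack([ex[:2],ey[:2]])).round(4)
E
python3 -c "
from h import *
for uv in [(310,277.25),(306.2,274.7)]: print('ptr',stand(uv,.043))
for uv in [(300.25,282.75),(308.1,289.1)]: print('mark',stand(uv,.032))
print('top mark',stand((250+275/7,220+350/7),.032,'top'),stand((250+275/7,220+410/7),.032,'top'))
"
```

```text
ptr [-0.0418  0.0504]
ptr [-0.0317  0.0507]
mark [-0.0313  0.0667]
mark [-0.054   0.0679]
top mark [-0.0295  0.0651] [-0.0493  0.0633]
```

About 16 mm to go (pointer y 50.5, mark about 67 in my stand frame).

>>> drive_tool(
  rows="0.008 0 -0.003 0 -0.007 0 0.28; 0 0 0 0 -0.007 0 0.28; 0 0 0 0 -0.005 0 0.28; 0 0 0 0 0 0 0.28",
)

```text
time_s: 6.0
eef_pos: [0.5568, 0.037, 0.0896]
eef_rot: [[0.997, -0.073, -0.002], [-0.073, -0.997, -0.004], [-0.002, 0.004, -1.0]]
force: [-0.3, -3.1, 0.2]
opening: 0.0616
```

```bash
cat > snap.py <<'E'
from h import *
import sys
togo(.0837,.089)
k=sys.argv[1]
im=env.get_image('side')
cv2.imwrite(f'pics/side{k}.png',cv2.resize(im[240:310,255:345],None,fx=8,fy=8,interpolation=2))
E
python3 snap.py 7
```

```text
shift [-0.0003  0.0031  0.0006] turn [ 0.0045  0.0016 -0.0034] open 0.0616 F [-0.3 -3.1  0.2] t 6.0
tcp in stand rel P0 0.0003 0.0868 0.0896
```

View pics/side7.png

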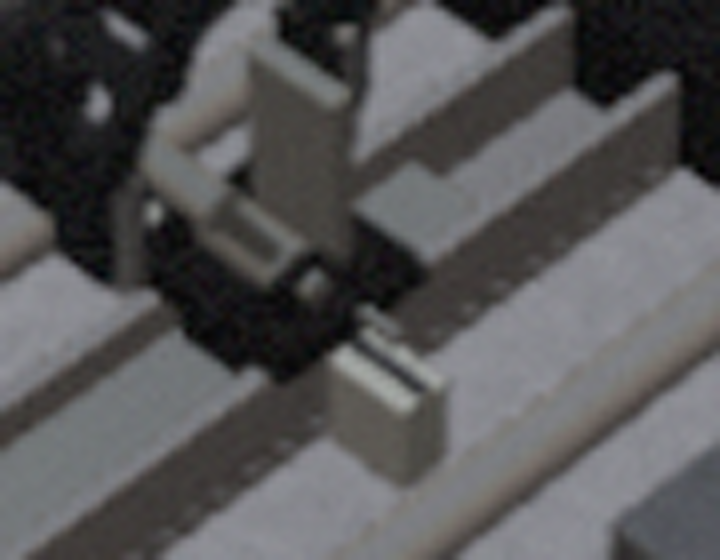

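```bash
python3 -c "
from h import *
for uv in [(304.4,281.6),(300.25,278.75)]: print('ptr',stand(uv,.043))
# expected pixel of pointer (zoom coords) for y
for y in (.064,.066,.067,.068,.070):
  w=[P0+ex*x+ey*y+[0,0,.043] for x in(-.03,-.042)]
  print(y,((proj(w,'side')-[255,240])*8).round(0).tolist())
print(((proj([P0+ex*x+ey*.067+[0,0,.032] for x in(-.025,-.05)],'side')-[255,240])*8).round(0).tolist())
"
python3 - <<'E'
import cv2
im=cv2.imread('pics/side7.png')
cv2.imwrite('pics/side7z.png',cv2.resize(im[270:430,300:480],None,fx=4,fy=4,interpolation=cv2.INTER_CUBIC)[:600])
E
```

```text
ptr [-0.0423  0.0663]
ptr [-0.0313  0.0665]
0.064 [[366.0, 302.0], [401.0, 327.0]]
0.066 [[360.0, 306.0], [395.0, 332.0]]
0.067 [[357.0, 308.0], [392.0, 334.0]]
0.068 [[354.0, 310.0], [389.0, 336.0]]
0.07 [[348.0, 315.0], [383.0, 340.0]]
[[343.0, 329.0], [416.0, 382.0]]
```

View pics/side7z.png

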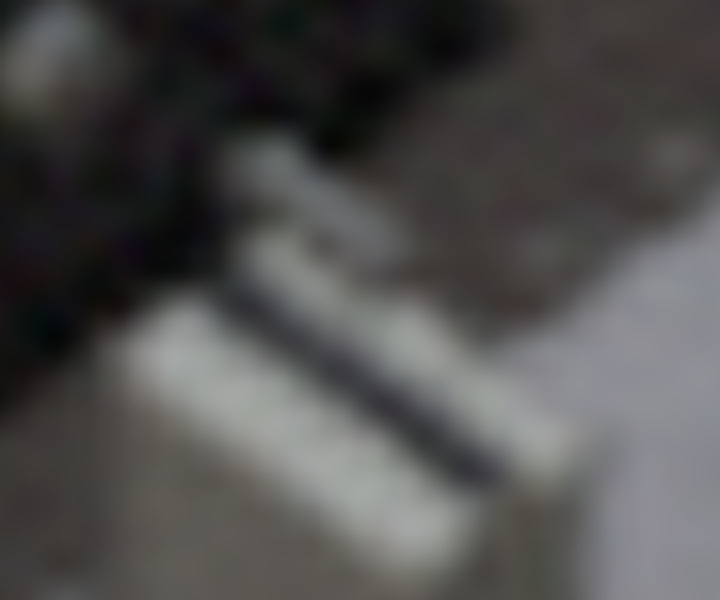

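```bash
python3 - <<'E'
from h import *
im=env.get_image('top'); cv2.imwrite('pics/top7f.png',im)
cv2.imwrite('pics/top7.png',cv2.resize(im[225:285,270:340],None,fx=10,fy=10,interpolation=2))
# top prediction for pointer & mark lines
for y in (.064,.066,.068):
  print(y,'ptr',((proj([P0+ex*x+ey*y+[0,0,.043] for x in(-.03,-.042)],'top')-[270,225])*10).round(0).tolist(),'mark',((proj([P0+ex*x+ey*y+[0,0,.032] for x in(-.025,-.05)],'top')-[270,225])*10).round(0).tolist())
E
```

```text
0.064 ptr [[195.0, 444.0], [190.0, 496.0]] mark [[199.0, 431.0], [190.0, 539.0]]
0.066 ptr [[186.0, 443.0], [181.0, 495.0]] mark [[191.0, 430.0], [181.0, 538.0]]
0.068 ptr [[177.0, 442.0], [172.0, 495.0]] mark [[182.0, 430.0], [172.0, 537.0]]
```

View pics/top7.png

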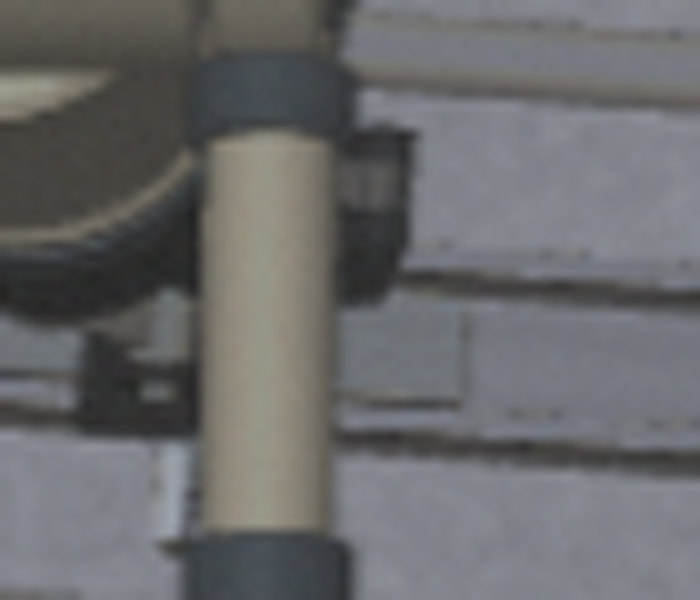

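```bash
python3 - <<'E'
from h import *
print('init collar L', stand((305.75,265),.046,'top'),'R',stand((328.2,265),.046,'top'),'ptrs',stand((319.25,243),.043,'top'),stand((317.5,273.3),.043,'top'))
print('now collar L', stand((278,264),.046,'top'))
print('mark', stand((289.5,273.7),.032,'top'),stand((292.2,241.7),.032,'top'))
# subpixel profile of mark line in top0
im=cv2.imread('pics/top0.png').astype(int).sum(2)
for r in (236,238,240,242,244,270,272,274,276,278): print(r,im[r,280:302].tolist())
im=cv2.imread('pics/top7f.png').astype(int).sum(2)
for r in (258,260,262,264,266): print(r,im[r,270:292].tolist())
E
```

```text
init collar L [-0.0177  0.0279] R [-0.0139 -0.0228] ptrs [0.0364 0.0013] [-0.0342 -0.    ]
now collar L [-0.0202  0.0908]
mark [-0.0381  0.0638] [0.0374 0.0642]
236 [407, 403, 413, 412, 415, 415, 407, 409, 404, 405, 395, 370, 347, 398, 419, 416, 412, 406, 412, 409, 415, 408]
238 [405, 407, 401, 408, 412, 401, 405, 406, 402, 452, 472, 348, 264, 418, 474, 386, 379, 406, 407, 411, 407, 410]
240 [413, 409, 408, 401, 406, 409, 403, 403, 375, 442, 472, 351, 260, 418, 466, 334, 329, 394, 402, 407, 400, 400]
242 [411, 414, 407, 411, 413, 414, 414, 413, 439, 462, 469, 319, 288, 425, 474, 316, 361, 417, 416, 407, 411, 411]
244 [412, 418, 413, 404, 404, 409, 413, 412, 442, 470, 425, 287, 355, 451, 469, 356, 366, 407, 402, 405, 403, 396]
270 [415, 410, 407, 400, 403, 356, 434, 472, 383, 257, 409, 471, 414, 333, 382, 404, 404, 409, 413, 413, 385, 368]
272 [402, 400, 404, 402, 403, 399, 449, 475, 349, 264, 421, 468, 399, 335, 392, 419, 417, 413, 406, 397, 399, 405]
274 [389, 390, 401, 403, 392, 385, 446, 469, 353, 261, 417, 469, 343, 323, 385, 401, 405, 410, 419, 422, 414, 410]
276 [395, 400, 404, 401, 411, 434, 465, 471, 329, 291, 428, 472, 335, 352, 405, 410, 405, 406, 411, 408, 411, 407]
278 [397, 396, 389, 401, 412, 433, 446, 401, 276, 324, 426, 450, 313, 349, 399, 404, 402, 402, 410, 406, 406, 404]
258 [346, 343, 346, 319, 309, 307, 337, 317, 230, 168, 192, 225, 242, 247, 253, 303, 333, 326, 292, 217, 282, 358]
260 [341, 345, 342, 344, 345, 348, 346, 300, 202, 155, 148, 146, 185, 274, 311, 318, 319, 311, 268, 198, 288, 355]
262 [212, 215, 225, 244, 252, 262, 265, 234, 176, 158, 144, 147, 147, 150, 161, 162, 160, 150, 144, 145, 287, 353]
264 [344, 347, 350, 352, 357, 353, 360, 275, 176, 158, 147, 151, 156, 143, 257, 292, 278, 203, 142, 142, 282, 358]
266 [199, 194, 192, 188, 191, 195, 193, 161, 151, 147, 146, 155, 150, 150, 144, 151, 157, 158, 152, 143, 286, 358]
```

```bash
python3 - <<'E'
from h import *
a=cv2.imread('pics/top0.png').astype(float).sum(2); b=cv2.imread('pics/top7f.png').astype(float).sum(2)
def edge(row,lo,hi,thr):  # first falling crossing
    for c in range(lo,hi):
        if row[c]>=thr>row[c+1]: return c+(row[c]-thr)/(row[c]-row[c+1])
print('init')
for r in (260,262,264,266,268):
    print(r,a[r,300:334].astype(int).tolist())
def line(r,lo,hi,base):
    w=np.clip(base-a[r,lo:hi],0,None); return (w*np.arange(lo,hi)).sum()/w.sum()
for rs,lo,hi in (((238,240,242),290,294),((272,274),288,291)):
    for r in rs:
        c=line(r,lo,hi,470); print('mark',r,c.round(2),stand((c,r),.032,'top'))
for r in (260,262,264,266):
    e=edge(b[r],272,284,(b[r,275]+150)/2); print('now L',r,e,stand((e,r),.046,'top')-[0,.027])
E
```

```text
init
260 [344, 344, 320, 301, 309, 284, 203, 172, 202, 227, 231, 250, 257, 290, 322, 333, 296, 228, 166, 172, 197, 219, 223, 189, 168, 163, 167, 184, 304, 343, 354, 345, 348, 350]
262 [346, 346, 342, 348, 348, 302, 203, 163, 164, 161, 193, 278, 316, 324, 325, 313, 276, 208, 169, 187, 199, 205, 203, 183, 166, 165, 161, 174, 305, 351, 343, 350, 348, 350]
264 [238, 248, 244, 263, 272, 223, 172, 163, 159, 164, 163, 158, 170, 174, 174, 168, 157, 169, 167, 176, 194, 196, 183, 172, 163, 161, 162, 177, 308, 344, 350, 348, 351, 349]
266 [349, 352, 350, 353, 357, 260, 165, 156, 157, 163, 161, 161, 263, 291, 292, 218, 161, 157, 159, 165, 160, 163, 173, 171, 170, 164, 164, 181, 241, 251, 252, 265, 281, 285]
268 [199, 194, 195, 202, 199, 171, 162, 163, 160, 164, 162, 162, 161, 169, 168, 166, 168, 168, 169, 166, 165, 162, 167, 165, 167, 167, 168, 247, 332, 355, 350, 356, 353, 358]
mark 238 291.82 [0.0461 0.0659]
mark 240 291.82 [0.0413 0.0655]
mark 242 291.72 [0.0366 0.0653]
mark 272 288.81 [-0.0343  0.0657]
mark 274 288.83 [-0.0389  0.0653]
now L 260 277.5204081632653 [-0.0111  0.0657]
now L 262 277.48275862068965 [-0.0157  0.0654]
now L 264 277.23737373737373 [-0.0203  0.0655]
now L 266 276.640625 [-0.025   0.0664]
```

Top view by subpixel puts pointer and mark level (both 65.5 mm). The side view says about 1.5 mm short, but it's biased by the raised line's side face. I'll aim about 0.5 mm further. Next I close until just short of the lever while moving back by half, so that −y pad y (tcp − opening/2) goes from 56.0 to 56.5 mm.

>>> drive_tool(
  rows="0.0045 0 -0.003 0 0.0007 0 0.31; 0 0 0 0 0.0013 0 0.34; 0 0 0 0 0.0013 0 0.37; 0 0 0 0 0.0013 0 0.4; 0 0 0 0 0 0 0.4",
)

```text
time_s: 6.52
eef_pos: [0.5566, 0.0306, 0.0909]
eef_rot: [[0.997, -0.071, -0.001], [-0.071, -0.997, 0.001], [-0.001, -0.0, -1.0]]
force: [-0.4, -3.6, 0.2]
opening: 0.0513
```

```bash
cat >> h.py <<'E'
def pad():
    s=env.observe(); d=(s["eef_pos"]-P0)@ey; print("pad mm",round(1e3*(d-s["opening"]/2),2),"tcp",round(1e3*d,2),"open",round(1e3*s["opening"],1),"F",s["force"].round(1))
E
python3 -c "
from h import *
togo(.0868,.0895);pad()"; python3 snap.py 8
```

```text
shift [-0.0005 -0.0065  0.0014] turn [-0.0005  0.0007 -0.0008] open 0.0513 F [-0.4 -3.6  0.2] t 6.5167
tcp in stand rel P0 0.0005 0.0803 0.0909
pad mm 54.71 tcp 80.34 open 51.3 F [-0.4 -3.6  0.2]
shift [-0.0005 -0.0034  0.0019] turn [-0.0005  0.0007 -0.0008] open 0.0513 F [-0.4 -3.6  0.2] t 6.5167
tcp in stand rel P0 0.0005 0.0803 0.0909
```

View pics/side8.png

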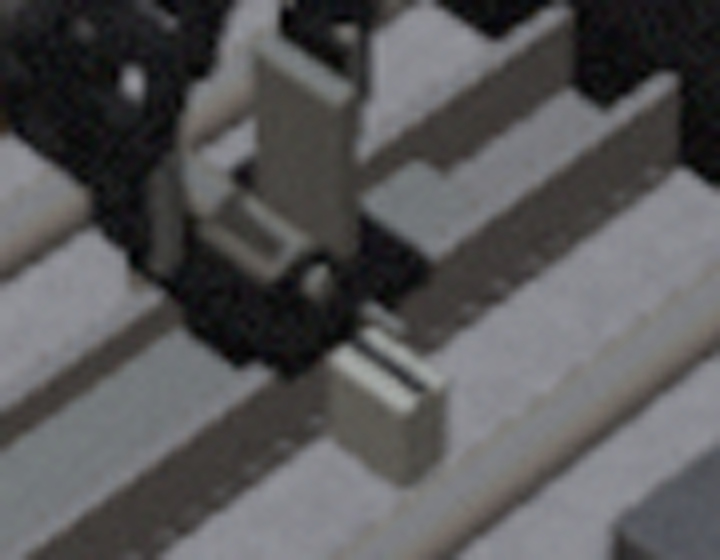

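The pad slipped back to 54.7 mm, and each row sags about 0.4 mm under the spring. I push forward 2 mm before closing any further.

>>> drive_tool(
  rows="0 0 0 0 -0.0024 0.0014 0.4; 0 0 0 0 -0.0004 0 0.4",
)

```text
time_s: 6.73
eef_pos: [0.557, 0.0326, 0.09]
eef_rot: [[0.997, -0.072, 0.0], [-0.072, -0.997, -0.001], [0.0, 0.001, -1.0]]
force: [-0.6, -3.4, -2.3]
opening: 0.0515
```

```bash
python3 -c "
from h import *
pad()"; python3 snap.py 9
```

```text
pad mm 56.6 tcp 82.36 open 51.5 F [-0.6 -3.4 -2.3]
shift [-0.0008 -0.0013  0.001 ] turn [ 0.0007 -0.0002 -0.0018] open 0.0515 F [-0.6 -3.4 -2.3] t 6.7333
tcp in stand rel P0 0.0008 0.0824 0.09
```

View pics/side9.png

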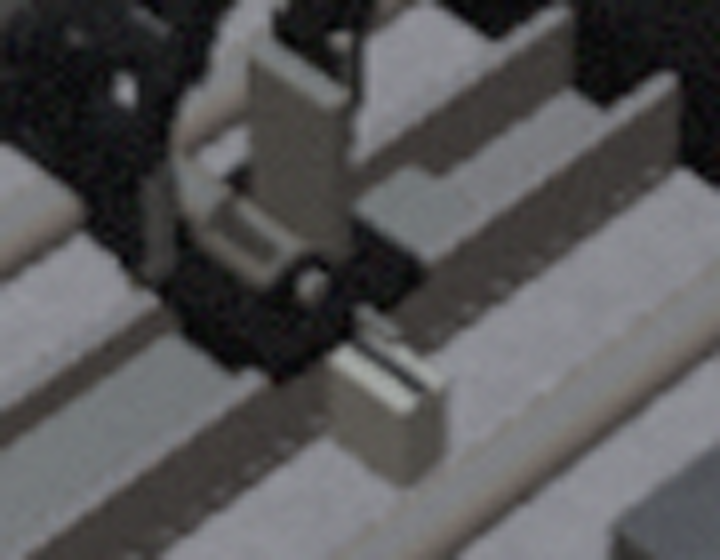

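The pointer is back at the mark and the lever is still open. Now I close in small steps, moving back as I go.

>>> drive_tool(
  rows="0 0 -0.002 -0.0005 0.0005 0.001 0.42; 0 0 0 0 0.0005 0 0.44; 0 0 0 0 0.0005 0 0.46; 0 0 0 0 -0.0003 0 0.46",
)

```text
time_s: 7.12
eef_pos: [0.5568, 0.0315, 0.09]
eef_rot: [[0.998, -0.069, 0.002], [-0.069, -0.998, 0.0], [0.002, -0.0, -1.0]]
force: [-0.3, -6.2, 0.6]
opening: 0.0464
```

```bash
python3 -c "
from h import *
pad();togo(.08,.0895)"
```

```text
pad mm 57.98 tcp 81.2 open 46.4 F [-0.3 -6.2  0.6]
shift [-0.0007  0.0012  0.0005] turn [-0.0002 -0.0017  0.0006] open 0.0464 F [-0.3 -6.2  0.6] t 7.1167
tcp in stand rel P0 0.0007 0.0812 0.09
```

>>> drive_tool(
  rows="0 0 0 0 0.0013 0 0.47; 0 0 0 0 0.0011 0 0.49; 0 0 0 0 0.0009 0 0.51; 0 0 0 0 0 0 0.51",
)

```text
time_s: 7.45
eef_pos: [0.5566, 0.0283, 0.0906]
eef_rot: [[0.998, -0.069, 0.002], [-0.069, -0.998, 0.001], [0.002, -0.001, -1.0]]
force: [-0.5, -4.5, 1.2]
opening: 0.0421
```

```bash
python3 -c "
from h import *
pad();togo(.08,.0895)"; python3 snap.py 10
```

```text
pad mm 56.98 tcp 78.02 open 42.1 F [-0.5 -4.5  1.2]
shift [-0.0007 -0.002   0.0011] turn [-0.0013 -0.0019  0.0008] open 0.0421 F [-0.5 -4.5  1.2] t 7.45
tcp in stand rel P0 0.0007 0.078 0.0906
shift [-0.0007 -0.0057  0.0016] turn [-0.0013 -0.0019  0.0008] open 0.0421 F [-0.5 -4.5  1.2] t 7.45
tcp in stand rel P0 0.0007 0.078 0.0906
```

View pics/side10.png

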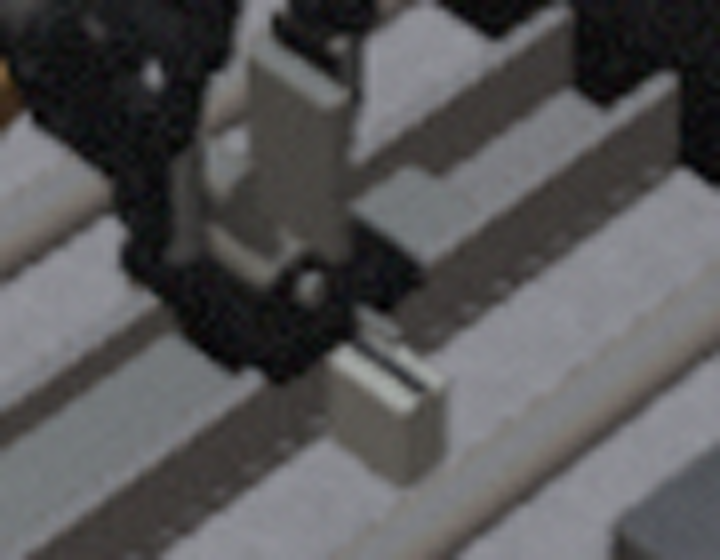

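The lever is going over and the pointer hasn't moved (~(378,322) in the zoom). I continue.

>>> drive_tool(
  rows="0 -0.002 0 -0.0005 0.0008 0.001 0.53; 0 0 0 0 0.0008 0 0.55; 0 0 0 0 0.0008 0 0.57; 0 0 0 0 0.0004 0 0.58; 0 0 0 0 0 0 0.58",
)

```text
time_s: 7.92
eef_pos: [0.5564, 0.0254, 0.0913]
eef_rot: [[0.998, -0.069, 0.002], [-0.069, -0.998, 0.001], [0.002, -0.001, -1.0]]
force: [-1.4, -3.7, 2.3]
opening: 0.0358
```

```bash
python3 -c "
from h import *
pad();togo(.08,.0895)"
```

```text
pad mm 57.24 tcp 75.14 open 35.8 F [-1.4 -3.7  2.3]
shift [-0.0007 -0.0049  0.0018] turn [-0.0013 -0.0021  0.0009] open 0.0358 F [-1.4 -3.7  2.3] t 7.9167
tcp in stand rel P0 0.0007 0.0751 0.0913
```

>>> drive_tool(
  rows="0 -0.002 0 -0.0005 0.0012 0.0015 0.6; 0 0 0 0 0.0009 0.0005 0.62; 0 0 0 0 0.0009 0.0005 0.64; 0 0 0 0 0.0004 0 0.65; 0 0 0 0 0 0 0.65",
)

```text
time_s: 8.33
eef_pos: [0.5563, 0.022, 0.0916]
eef_rot: [[0.998, -0.069, 0.003], [-0.069, -0.998, 0.001], [0.003, -0.001, -1.0]]
force: [-1.3, -4.4, 3.8]
opening: 0.0297
```

```bash
python3 -c "
from h import *
pad();togo(.08,.0895)"; python3 snap.py 11
```

```text
pad mm 56.92 tcp 71.77 open 29.7 F [-1.3 -4.4  3.8]
shift [-0.0008 -0.0082  0.0021] turn [-0.0012 -0.0027  0.0011] open 0.0297 F [-1.3 -4.4  3.8] t 8.3333
tcp in stand rel P0 0.0008 0.0718 0.0916
shift [-0.0008 -0.0119  0.0026] turn [-0.0012 -0.0027  0.0011] open 0.0297 F [-1.3 -4.4  3.8] t 8.3333
tcp in stand rel P0 0.0008 0.0718 0.0916
```

View pics/side11.png

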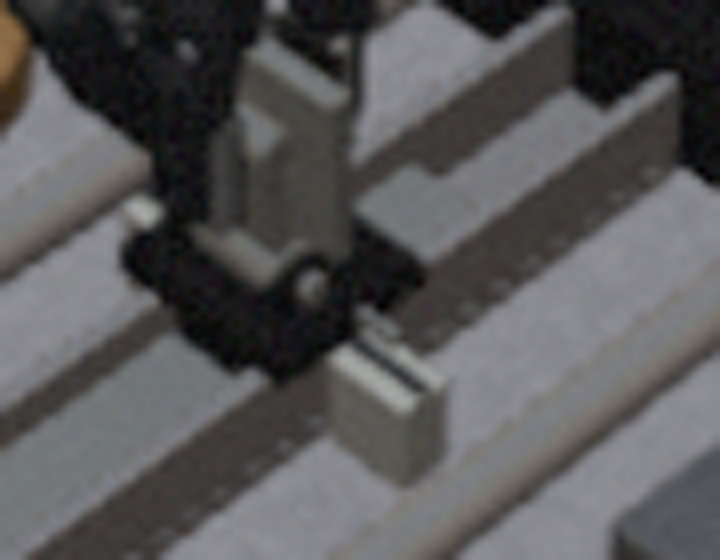

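Nearly shut, with the pointer still in place. Last few millimetres, then full squeeze.

>>> drive_tool(
  rows="0 -0.003 0 -0.0005 0.0007 0.001 0.665; 0 0 0 0 0.0007 0.0005 0.68; 0 0 0 0 0.0006 0.0005 0.7; 0 0 0 0 0 0 0.72; 0 0 0 0 0 0 0.74",
)

```text
time_s: 8.8
eef_pos: [0.5562, 0.0198, 0.0921]
eef_rot: [[0.998, -0.069, 0.002], [-0.069, -0.998, 0.0], [0.002, -0.0, -1.0]]
force: [-2.3, -3.8, 2.4]
opening: 0.0238
```

```bash
python3 -c "
from h import *
pad();togo(.08,.0895)"
```

```text
pad mm 57.65 tcp 69.56 open 23.8 F [-2.3 -3.8  2.4]
shift [-0.0008 -0.0104  0.0026] turn [-0.0004 -0.0018  0.0011] open 0.0238 F [-2.3 -3.8  2.4] t 8.8
tcp in stand rel P0 0.0008 0.0696 0.0921
```

>>> drive_tool(
  rows="0 0 0 0 0.0003 0 0.8; 0 0 0 0 0 0 0.9; 0 0 0 0 0 0 1; 0 0 0 0 0 0 1",
)

```text
time_s: 9.13
eef_pos: [0.5562, 0.0196, 0.0921]
eef_rot: [[0.998, -0.069, 0.002], [-0.069, -0.998, 0.0], [0.002, -0.0, -1.0]]
force: [-2.3, -4.3, 3.6]
opening: 0.0234
```

```bash
python3 -c "
from h import *
pad();togo(.08,.0895)
im=env.get_image('top'); cv2.imwrite('pics/top12f.png',im)
cv2.imwrite('pics/top12.png',cv2.resize(im[225:285,270:340],None,fx=10,fy=10,interpolation=2))
"; python3 snap.py 12
```

```text
pad mm 57.59 tcp 69.3 open 23.4 F [-2.3 -4.3  3.6]
shift [-0.0008 -0.0107  0.0026] turn [-0.0003 -0.0017  0.0012] open 0.0234 F [-2.3 -4.3  3.6] t 9.1333
tcp in stand rel P0 0.0008 0.0693 0.0921
shift [-0.0008 -0.0144  0.0031] turn [-0.0003 -0.0017  0.0013] open 0.0232 F [-2.3 -4.4  3.1] t 9.1833
tcp in stand rel P0 0.0008 0.0693 0.0921
```

View pics/side12.png

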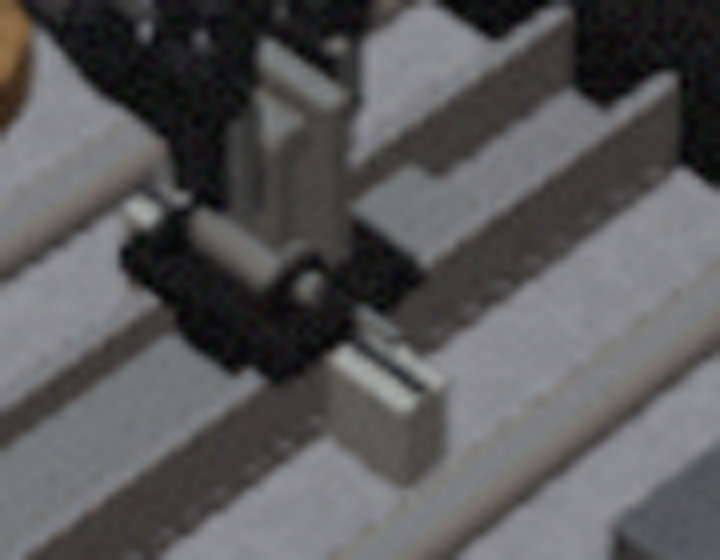

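View pics/top12.png

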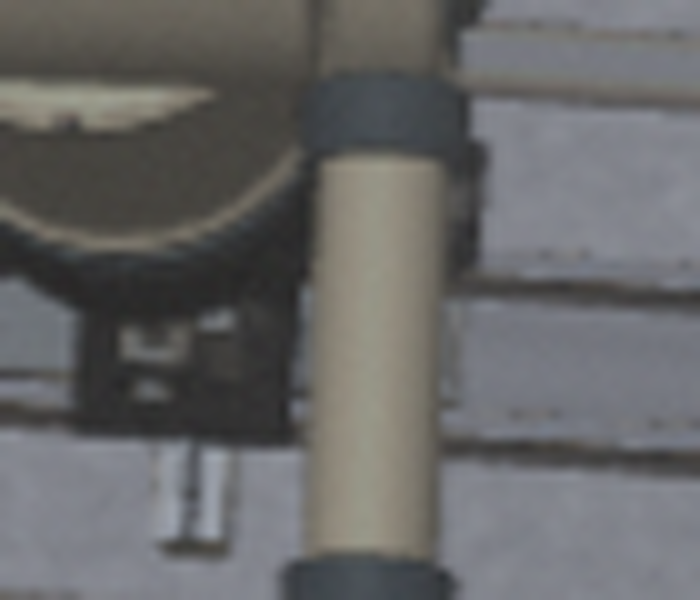

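```bash
python3 - <<'E'
from h import *
b=cv2.imread('pics/top12f.png').astype(float).sum(2)
def cross(row,cs,thr):
    for c in cs:
        if (row[c]-thr)*(row[c+1]-thr)<=0: return c+(row[c]-thr)/(row[c]-row[c+1])
for r in (260,262,264,266):
    L=cross(b[r],range(274,284),(b[r,274]+150)/2); R=cross(b[r],range(295,303),(b[r,300]+150)/2)
    print(r,L,R,'ptr L',stand((L,r),.046,'top')[1]-.027,'ptr R',stand((R,r),.046,'top')[1]+.023, b[r,294:302].astype(int).tolist())
for r in (269,270,271,272,273,274,275,276,277):
    w=np.clip(470-b[r,287:292],0,None); c=(w*np.arange(287,292)).sum()/w.sum(); print('mark',r,c.round(2),stand((c,r),.032,'top'),b[r,285:294].astype(int).tolist())
E
python3 - <<'E'
import cv2
im=cv2.imread('pics/side12.png')
cv2.imwrite('pics/side12z.png',cv2.resize(im[270:420,300:480],None,fx=4,fy=4,interpolation=cv2.INTER_CUBIC))
E
```

```text
260 276.99514563106794 299.23295454545456 ptr L 0.0669 ptr R 0.06659999999999999 [167, 155, 154, 153, 147, 197, 285, 330]
262 276.88194444444446 298.8285714285714 ptr L 0.06670000000000001 ptr R 0.06709999999999999 [165, 157, 144, 147, 140, 245, 304, 331]
264 276.55555555555554 298.969696969697 ptr L 0.067 ptr R 0.0664 [148, 157, 160, 150, 154, 187, 222, 306]
266 276.39473684210526 298.6006289308176 ptr L 0.067 ptr R 0.0669 [150, 158, 156, 155, 138, 297, 317, 332]
mark 269 289.33 [-0.0272  0.0652] [334, 367, 365, 361, 249, 273, 270, 235, 207]
mark 270 288.82 [-0.0296  0.0661] [363, 436, 453, 381, 265, 413, 472, 419, 337]
mark 271 288.67 [-0.032   0.0663] [401, 454, 436, 351, 276, 417, 472, 412, 339]
mark 272 288.66 [-0.0343  0.0661] [402, 449, 434, 353, 281, 417, 473, 406, 339]
mark 273 288.58 [-0.0366  0.0661] [365, 442, 419, 333, 273, 416, 475, 372, 343]
mark 274 288.59 [-0.0389  0.0658] [394, 444, 431, 294, 235, 420, 472, 341, 326]
mark 275 288.75 [-0.0412  0.0653] [420, 461, 469, 349, 305, 430, 470, 336, 324]
mark 276 288.71 [-0.0435  0.0651] [435, 466, 471, 329, 291, 434, 470, 340, 359]
mark 277 288.49 [-0.0458  0.0654] [438, 462, 466, 316, 352, 455, 472, 323, 347]
```

View pics/side12z.png

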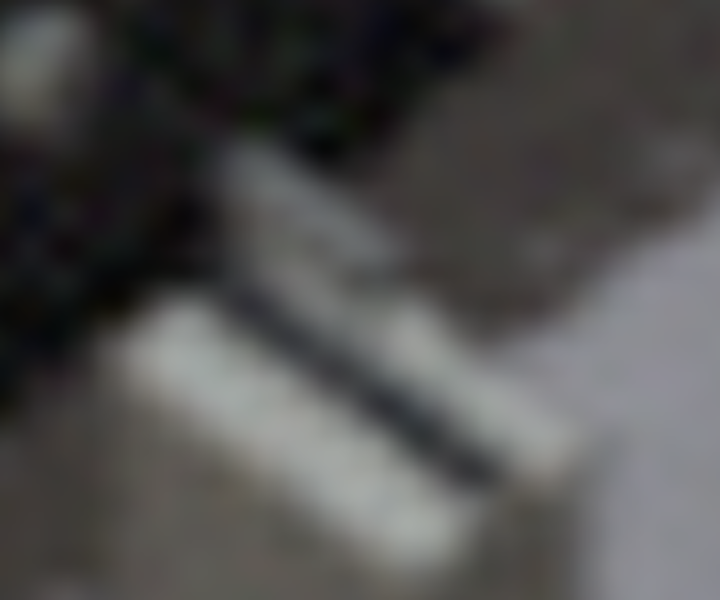

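Top view now says the pointer is about 1 mm past the mark, side view about 0.6 mm short, so the mean is within about 0.5 mm. I let it settle and check the whole scene.

>>> drive_tool(
  rows="0 0 0 0 0 0 1; 0 0 0 0 0 0 1",
)

```text
time_s: 9.4
eef_pos: [0.5562, 0.0196, 0.0922]
eef_rot: [[0.998, -0.069, 0.002], [-0.069, -0.998, 0.0], [0.002, -0.0, -1.0]]
force: [-2.2, -5.1, 3.1]
opening: 0.0236
```

```bash
python3 -c "
from h import *
pad()
im=env.get_image('side'); cv2.imwrite('pics/side13.png',im)
pad()"
```

```text
pad mm 57.5 tcp 69.32 open 23.6 F [-2.2 -5.1  3.1]
pad mm 57.73 tcp 69.31 open 23.2 F [-1.4 -3.4  3.6]
```

View pics/side13.png

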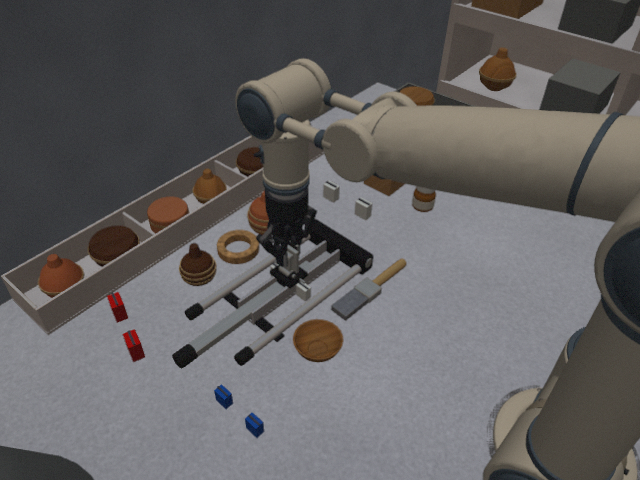

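The side view shows the leg out (tip ~(185,356)) and the jaws shut on plate and lever at ~(290,262). The gourds, ring, bowl, brush and jar are where they were at the start. Everything is steady, so I hand it in.

```bash
python3 -c "
from h import *
print(env.sign_off()); pad()"
```

```text
the job is handed in; nothing more can be done
None
the job is handed in; nothing more can be done
```

I slid the leg out until its pointer reached the mark, then squeezed the lever fully shut, and handed the job in at about 9.5 s with the gripper still holding plate and lever.

- **Order:** I pushed the leg out by the plate, with the open lever between the jaws and untouched. I then closed in small steps while moving the hand back. Judged by the pad against the plate, the leg drifted by about 1.5 mm at most while the lever went over.
- **Pointer on the mark:** The two cameras disagree slightly. From the top view the pointer is about 1 mm past the mark, and from the side view about 0.6 mm short, so I took it as within about ±1 mm.
- **Lever shut:** The jaws stalled at a steady opening of about 23.4 mm under full grip, and the lever looks upright. The given width for plate and lever shut is 26 mm; I didn't find the reason for the difference, but the stall at full grip suggests the lever is on its end stop.
- **Forces and surroundings:** The measured tool force was about 6 N at most in the readings I took. In the last side view, the gourds and other bystanders I could see were undisturbed; the arm partly hid the brown gourd, the carton and the jar.

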